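Steady the swinging drip hook and hang the tea strainer on it

ROBOT

A 6-joint arm with a two-finger parallel gripper is mounted at the origin on the work surface. World frame = base frame: x ahead of the robot, y to its left, z up, the work surface at z = 0. Lengths are in m, angles in rad, forces in N, time in s.
With the tool pointing down it reaches from about 0.3 to 1 m from the base axis. Payload 5.1 kg.
Tool frame: the origin (TCP) lies between the finger pads; the fingertips stand 8 mm ahead of it and the grasp point (between the pads) lies 11 mm behind it; z points along the fingers, y is the line along which they close (so a half turn about z gives the same grasp; the last joint's range is limited). The gripper opens to 95 mm and grips with 3 to 60 N. Pads are 20 mm wide; open, the fingers measure 119 mm over their backs; the gripper's body (75 mm by 180 mm) begins 59 mm behind the grasp point.
Start: joints at [-1.352, 0.124, 1.65, -0, 1.367, -0.083], TCP at [0.193, -0.621, 0.223] pointing down, gripper open.
Joint ranges: [-2.61, 2.61], [-1.02, 2.33], [0.03, 2.71], [-1.35, 4.49], [0.32, 2.68], [-2.91, 2.91]. Speed limits (rad/s): [2.57, 2.57, 3.14, 3.14, 3.14, 3.14].

INTERFACE

Orientations are given as a unit quaternion [w, x, y, z].
In Python, from rig import arm gives the robot as it stands. The module is installed in compiled form; this text tells all that it offers.
- The arm moves only by the shell command python3 -m crank 'ROWS' [FORCE]. ROWS is JSON, a list of rows, each a list of 5 numbers: the shift along the tool's x, y, z in m, then the turn about the tool's z in rad, then the closure in counts, from 0 (fully open) to 255 (shut). In form: [[dx, dy, dz, turn, fingers], ...]. A call has 1 to 8 rows; each row is the pose to reach, as a shift and turn from the pose commanded when the call began, along the tool's axes at that moment; what a row does not reach only later rows make up. A row lasts 1/10 s, in which the tool goes at most 50 mm and 8.59 degrees, less where a joint would pass 70% of its speed; a pose out of reach is approached as far as the arm can. A call with a gripper value outside its range is refused whole. The fingers move at their own pace and stop on an object; FORCE is the grip in N (left out, the last holds). Time passes only in rows, so rows that repeat a pose let the fingers close. It gives the time, the measured TCP pose, the force, the opening and the grip force at its end, in the units of the state.
- arm.state(): the state, without advancing time (a new reading comes with each control period).
- arm.snapshot(name): name is "scene" or "top"; returns a dict with "img" (480x640x3 uint8, red, green, blue), "range_z" (480x640 float32, m along the optical axis (not along the pixel's ray), 0 where there is no reading), "vfov" (degrees; the focal length in pixels is half the picture's height over the tangent of half this angle, whatever the lens; pixels are square), "cx", "cy" (the principal point, pixels), "xyz" and "attitude" of the camera in the world. Camera axes: x right, y up, looking along -z (the intrinsics and any distortion apply to the point x, -y, -z); pixel columns grow to the right and rows downward; lengths in m; the calibration is good to about 2 mm. A picture is of the moment at which its call begins.
- arm.close_job(): hands the job in; it is judged then, once.
The state is a dict: "t": time; "joint_pos": joint angles; "joint_velocities": joint speeds; "effort": joint torques, N m; "tool_pos": TCP position; "tcp_rot": TCP orientation; "contact_force": force on the tool from outside, world axes, zero at the start; "torque": the same for the moment, N m; "opening": opening from 0.0 (shut) to 1.0 (fully open); "gripper_force": force on a finger pad.
Only numpy, scipy, OpenCV 4.12 (cv2) and the standard library are available. Lean on these libraries where they do the work, as an engineer would, in place of code of your own. Each camera call takes 0.05 s, during which the arm holds its last target. There are 200 camera calls.

TASK

Pick up the tea strainer by its handle and, with the front of its ring, gently press the swinging hook's shank back against the rubber buffer until the hook is quite still. Keeping it leaning there, slide the ring down the shank over the upturned tip until it sits in the bend of the hook, then let go; it is done once the strainer hangs free, cup down, no longer swinging widely. Never push hard on the hook, and leave the jar, the teapot and the spoon where they are.

Things in the scene. Friction and masses are not known exactly. Their poses are not given: they have to be found in the camera images.
- stand: Fixed steel drip stand. Origin on the table straight below the hook's pivot; +x points from the pivot to the post, away from the robot (yaw up to 0.3 rad), z up. Base plate 8 mm thick (x -62 to 172, y +-65 mm) with a flat white dish, top 12 mm up, under the hook. Post 20 mm thick at x = 130 mm, 393 mm high; a 14 mm bar, 394 mm up, runs from it to the pivot and ends at x = 0: the -x side is free.
- stand_pivot (a point): Pivot of the hook, fixed, 380 mm above the table; axes as the stand's. The hook swings about a level line through it along the stand's y. Behind the shank, 60 mm below the pivot and some 18 mm beyond it, is a round rubber tip, the buffer, on a screw rod from the post; how far the rod is screwed in differs each time by several mm and is not measured.
- hanger (a joint): Angle of the hook, a rigid steel J of 7 mm bar, about 0.2 kg, swinging almost undamped on the pivot, 1 to 2 times a second, up to 0.2 rad from upright; it will not settle in time. 0 = shank upright, positive = lower end leans to the stand's +x. The buffer stops it from behind at 0.15 to 0.30, differently each time. Before that it yields to some tenths of a newton, there it is stiff (several N per mm).
- hanger_seat (a point): Where the middle of the ring's wire lies when it sits in the bend. Moves with the hook. In the hook's frame (origin at the pivot, z up along the shank, axes as the stand's at angle 0): this point x -12, y 0, z -145.5 mm; shank centre line x = 0 from z 0 to -140; bend a half circle of radius 12 towards -x, lowest centre line point z -152.
- hanger_tip (a point): Top of the hook's upturned end, which stands 24 mm before the shank's centre line (towards -x, the robot's side): x -24, y 0, z -114.5 mm in the hook's frame. Moves with the hook.
- strainer_grip (a point): Grasp point: centre of the tea strainer's dark wooden handle, 66 mm long (x), 16 wide (y), 14 high (z), 30 mm above the table at the start. x axis: along the handle from cup to ring, y across it, z up. The strainer, about 0.13 kg, stands on its round steel cup (66 mm wide, 34 high, centre 68 mm behind this point); beyond the handle come a thin neck and a level wire ring.
- strainer_ring (a point): Centre of the strainer's ring, 82 mm ahead (+x) of strainer_grip at the same height. 6 mm wire, 36 mm wide outside, hole 24 mm, lying level, in the plane of the handle. Axes as strainer_grip.
- strainer_eye (a point): Middle of the wire at the very front of the ring, 97 mm ahead (+x) of strainer_grip at the same height; the ring's front edge is 3 mm further. Axes as strainer_grip; when the strainer hangs, x points up.
- jar: Bystander: loose clear plastic jar with a twist cap, 72 mm wide, 120 mm high. Origin under its centre. The jar and the strainer stand on either side of the stand, either way round.
- teapot: Bystander: loose glass teapot, about 120 mm wide (175 mm over spout and handle), 123 mm high. Origin under its centre.
- spoon: Bystander: loose steel spoon 170 mm long, lying flat. Origin under its middle.
Things that resemble listed ones, but are neither listed nor needed, are in the scene too. Leave any orange look-alike of the part that bears strainer_grip alone.

How it is judged:
By the outcome, as a careful person would: the job done as asked, in the order asked, and still so for the second after the job is handed in, with the robot touching nothing.
It also fails if it takes over 72 s, if anything falls off the work surface, if the arm or the gripper's body presses on something with over 40 N, if the wrist force passes 120 N, or if a joint passes its speed limit or range.

## Working session

There is one attempt and no reset: what is moved stays moved. The work goes in short steps, Python scripts to look and compute and a shell command to move; the robot and the scene stay as the last step left them, time stands still between calls to the robot, and variables do not carry over. Pictures are saved under pics/ and viewed, at most 10 in all, crops included, and the job is handed in when it is done.

```bash
mkdir -p pics
cat > h.py <<'E'
import numpy as np,cv2
from scipy.spatial.transform import Rotation as R
from rig import arm
def snap(n,f=None):
    s=arm.snapshot(n)
    if f: cv2.imwrite('pics/'+f,s['img'][:,:,::-1]); np.savez('pics/'+f[:-4],**{k:np.array(v) for k,v in s.items()})
    return s
def rot(q): q=np.array(q); return R.from_quat(np.r_[q[1:],q[0]]).as_matrix()
def att(s):
    a=np.array(s['attitude']); return a if a.shape==(3,3) else rot(a)
def p2w(s,u,v,z=None,h=None):
    f=240/np.tan(np.radians(float(s['vfov']))/2); d=np.array([(u-s['cx'])/f,-(v-s['cy'])/f,-1.])
    A=att(s);c=np.array(s['xyz'])
    if h is not None: w=A@d; return c+w*(h-c[2])/w[2]
    if z is None: z=s['range_z'][int(v),int(u)]
    return c+A@d*z
def w2p(s,p):
    f=240/np.tan(np.radians(float(s['vfov']))/2); q=att(s).T@(np.array(p)-np.array(s['xyz']))
    return np.array([s['cx']+f*q[0]/-q[2], s['cy']-f*q[1]/-q[2]])
E
python3 - <<'E'
from h import *
a=snap('scene','s1.png');b=snap('top','t1.png')
for s in(a,b): print({k:v for k,v in s.items() if k not in('img','range_z')})
print(arm.state())
E
```

```text
{'vfov': 53.61149366090277, 'cx': 315.95125805703833, 'cy': 245.9204278605635, 'xyz': array([1.45398176, 0.16947266, 1.13527582]), 'attitude': array([0.64559669, 0.27229698, 0.28787902, 0.65282841])}
{'vfov': 56.1915086746757, 'cx': 319.02542041013476, 'cy': 235.72540603530794, 'xyz': array([0.32935325, 0.13499483, 1.71155923]), 'attitude': array([-0.69984714, -0.04414031,  0.04169195,  0.71170738])}
{'t': 0.1, 'joint_pos': array([-1.35159024e+00,  1.24430521e-01,  1.65153754e+00, -5.48570566e-05,
        1.36749870e+00, -8.26051016e-02]), 'joint_velocities': array([ 1.91784915e-04, -7.46155968e-06, -3.38927175e-03, -9.98907930e-04,
       -1.82407435e-03,  1.78820536e-04]), 'effort': array([ 4.97971432e-04, -4.18880725e+01, -3.61097145e+01,  7.76468636e-02,
        4.61726775e-02, -8.17624914e-05]), 'tool_pos': array([ 0.19304293, -0.62007723,  0.22151596]), 'tcp_rot': array([-9.33032445e-04,  9.88634071e-01,  1.50338932e-01, -9.07470930e-05]), 'contact_force': array([ 0.02058179, -0.79734833,  0.18755692]), 'torque': array([ 0.00739043, -0.05830124, -0.01254668]), 'gripper_force': 0.0, 'opening': 1.0001575014286825}
```

View pics/s1.png

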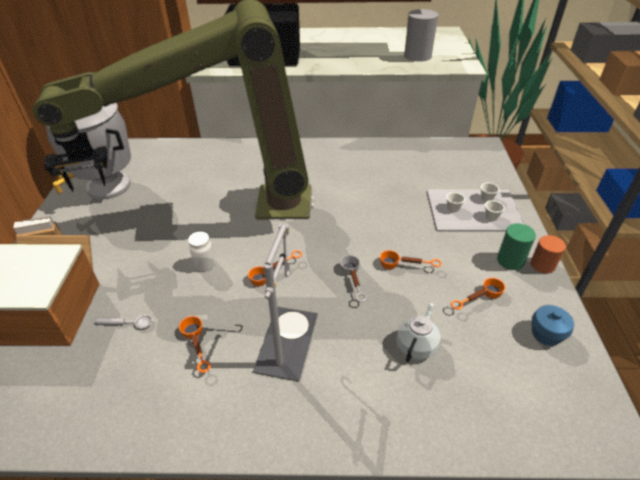

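View pics/t1.png

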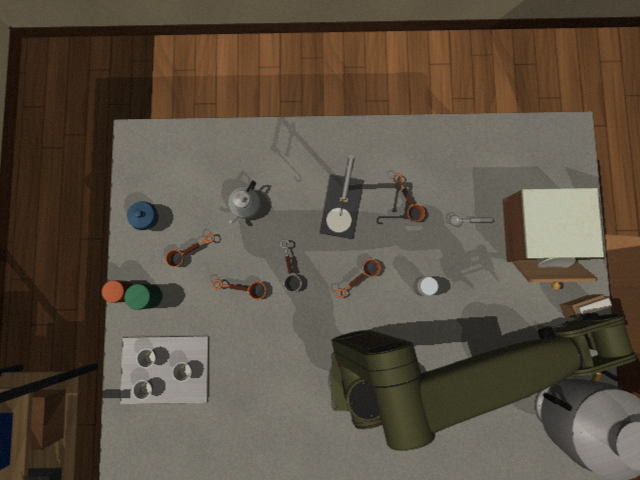

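The scene shot shows strainers with orange cups and rings at scene (258,275), (190,327), (390,260) and (493,289). The only one with a steel cup is at scene cup (350,264), ring (358,298), or top cup (293,284), ring (287,245). It fits the description, so I'll check it in a crop. The stand's dish is at scene (292,324), the jar at (200,250) and the teapot at (418,340).

Run:
```python
from h import *
a=np.load('pics/s1.npz');b=np.load('pics/t1.npz')
A=cv2.resize(a['img'][215:385,235:375][:,:,::-1],None,fx=3.5,fy=3.5,interpolation=cv2.INTER_CUBIC)[:595]
B=cv2.resize(b['img'][150:300,270:370][:,:,::-1],None,fx=3,fy=3.9,interpolation=cv2.INTER_CUBIC)[:595]
B=cv2.resize(b['img'][150:300,270:350][:,:,::-1],None,fx=3.8,fy=3.8,interpolation=cv2.INTER_CUBIC)
h=max(A.shape[0],B.shape[0]);pad=lambda x:np.pad(x,((0,h-x.shape[0]),(0,0),(0,0)))
cv2.imwrite('pics/c1.png',np.hstack([pad(A),pad(B)])); print(A.shape,B.shape)
```

```text
(595, 490, 3) (570, 304, 3)
```

View pics/c1.png

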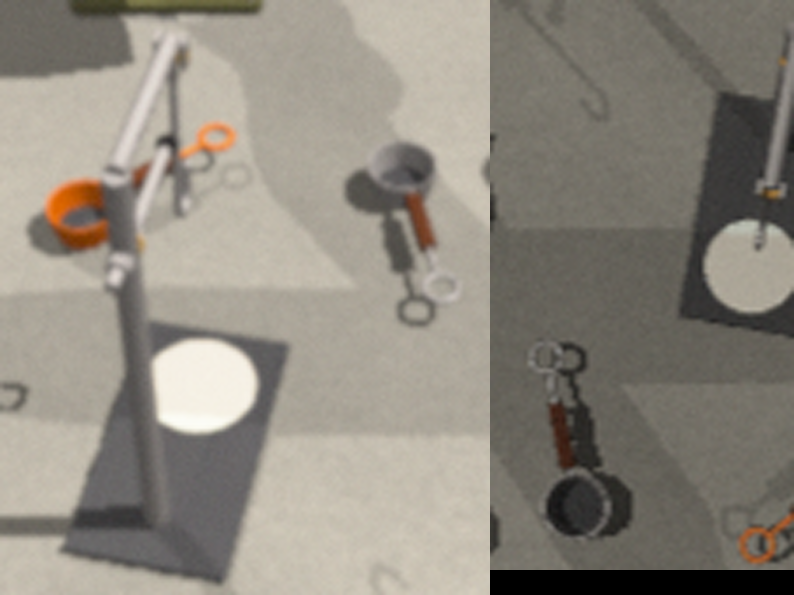

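The crop confirms it: only this strainer has a steel cup (crop 403,168), a plain wooden handle and a steel ring (443,286). The hook hangs at crop (180,60→208), and its tip faces the robot. Next I'll work out positions.

Run:
```python
from h import *
np.set_printoptions(precision=4,suppress=True)
a=np.load('pics/s1.npz');b=np.load('pics/t1.npz')
for n,s,l in (('top',b,dict(ring=(284.5,244.5),cup=(293.2,283.7),h1=(287.4,256.3),h2=(290.3,272.6))),('scene',a,dict(ring=(361.6,296.7),h1=(352.4,271.3),h2=(357.9,285)))):
    for k,(u,v) in l.items(): print(n,k,p2w(s,u,v,h=.034 if k=='cup' else .030 if k=='ring' else .037), p2w(s,u,v))
# plate: depth-based height map in top
def cloud(s):
    f=240/np.tan(np.radians(float(s['vfov']))/2);v,u=np.mgrid[:480,:640];z=s['range_z']
    d=np.stack([(u-s['cx'])/f*z,-(v-s['cy'])/f*z,-z],-1); return d@att(s).T+s['xyz']
for n,s in(('top',b),('scene',a)):
    P=cloud(s);g=s['img'].astype(int).max(2)
    # plate/dark near
    c=p2w(b,338,210,h=.008)
    m=(np.abs(P[...,2]-.008)<.006)&(g<75)&(np.hypot(P[...,0]-c[0],P[...,1]-c[1])<.2)&(s['range_z']>0)
    nn,lab,st,ce=cv2.connectedComponentsWithStats(m.astype(np.uint8)); k=1+np.argmax(st[1:,4]); q=P[lab==k]
    r=cv2.minAreaRect((q[:,:2]*1000).astype(np.float32)); print(n,'plate',r,cv2.boxPoints(r).tolist(),q[:,2].mean(),len(q))
    m=(P[...,2]>.385)&(P[...,2]<.42)&(np.hypot(P[...,0]-c[0],P[...,1]-c[1])<.2)
    q=P[m]; print(n,'bar',len(q)); 
    if len(q)>5:
        l=cv2.fitLine(q[:,:2].astype(np.float32),cv2.DIST_HUBER,0,.001,.001).ravel(); t=(q[:,:2]-l[2:])@l[:2]; print(l,t.min(),t.max(), l[2:]+l[:2]*t.min(), l[2:]+l[:2]*t.max())
    # jar teapot tall things
    # table height check
    print('table z',np.median(P[(np.abs(P[...,2])<.01)][:,2]))
```

```text
top ring [0.5036 0.2695 0.03  ] [0.5062 0.2715 0.0052]
top cup [0.3564 0.2379 0.034 ] [0.3569 0.2397 0.0055]
top h1 [0.4584 0.2584 0.037 ] [0.4582 0.2582 0.0406]
top h2 [0.3976 0.2481 0.037 ] [0.3974 0.2479 0.0403]
scene ring [0.5071 0.2733 0.03  ] [ 0.4804  0.2762 -0.0011]
scene h1 [0.4073 0.2488 0.037 ] [0.4116 0.2485 0.0415]
scene h2 [0.4657 0.2636 0.037 ] [0.4612 0.2641 0.032 ]
top plate ((647.1278686523438, 32.61597442626953), (169.70407104492188, 235.33560180664062), 78.30259704589844) [[514.70068359375, -26.617542266845703], [745.1488037109375, -74.33016967773438], [779.5550537109375, 91.8494873046875], [549.10693359375, 139.56211853027344]] 0.008398670570965168 1156
top bar 233
[ 0.9803 -0.1975  0.6614  0.0495] -0.07020289787098549 0.0745596462128361 [0.5926 0.0633] [0.7345 0.0348]
table z 0.001375918863266934
scene plate ((726.92333984375, 2.4983959197998047), (57.98641586303711, 20.218765258789062), 88.17884063720703) [[715.897705078125, -26.158891677856445], [736.106201171875, -26.801443099975586], [737.948974609375, 31.155683517456055], [717.740478515625, 31.798234939575195]] 0.008770925616130229 109
scene bar 336
[ 0.9793 -0.2022  0.6493  0.0549] -0.057957591009191414 0.08919683755703231 [0.5926 0.0667] [0.7367 0.0369]
table z 0.0007470279543568825
```

```bash
cat >> h.py <<'E'
np.set_printoptions(precision=4,suppress=True)
D=np.array([.979,-.2025,0]);N=np.array([.2025,.979,0]);PIV=np.array([.5964,.0642,.380])
def st(x,y,z): return PIV*[1,1,0]+D*x+N*y+np.array([0,0,z])   # stand frame -> world
def go(p,yaw=None):
    s=arm.state();T=rot(s['tcp_rot']);y0=np.arctan2(T[1,0],T[0,0])
    d=T.T@(np.array(p)-s['tool_pos']); t=0 if yaw is None else (y0-yaw+np.pi)%(2*np.pi)-np.pi
    print('t',round(s['t'],2),'tcp',s['tool_pos'],'yaw',round(y0,4),'-> d',d,'turn',round(t,4),'F',s['contact_force'],'op',round(s['opening'],3),round(s['gripper_force'],1))
E
python3 -c "
from h import *
go([.411,.250,.13],.22); go([.33,-.2,.24],.22)"
```

```text
t 0.1 tcp [ 0.193  -0.6201  0.2215] yaw 0.3018 -> d [ 0.4667 -0.7658  0.093 ] turn 0.0818 F [ 0.0206 -0.7973  0.1876] op 1.0 0.0
t 0.1 tcp [ 0.193  -0.6201  0.2215] yaw 0.3018 -> d [ 0.2556 -0.3604 -0.0178] turn 0.0818 F [ 0.0206 -0.7973  0.1876] op 1.0 0.0
```

```bash
python3 -m crank '[[0.03,-0.04,-0.003,0,0],[0.06,-0.08,-0.006,0,0],[0.09,-0.12,-0.01,0,0],[0.12,-0.16,-0.012,0,0],[0.15,-0.2,-0.014,0.03,0],[0.18,-0.24,-0.016,0.06,0],[0.21,-0.28,-0.018,0.08,0],[0.23,-0.32,-0.018,0.08,0]]' 30
python3 -m crank '[[0.03,-0.04,0,0,0],[0.06,-0.08,0,0,0],[0.09,-0.12,0,0,0],[0.11,-0.16,0,0,0],[0.13,-0.2,0,0,0],[0.15,-0.24,0,0,0],[0.17,-0.28,0,0,0],[0.19,-0.32,0,0,0]]'
python3 -c "
from h import *
go([.411,.250,.13],.22)"
```

```text
t: 0.9
tool_pos: [0.3181, -0.2446, 0.2406]
tcp_rot: [-0.0, 0.994, 0.111, 0.0]
contact_force: [1.1, 0.3, 0.6]
opening: 1.001
gripper_force: 0.0
t: 1.7
tool_pos: [0.4324, 0.1092, 0.2404]
tcp_rot: [0.0, 0.994, 0.111, 0.0]
contact_force: [0.3, -0.3, -0.1]
opening: 0.999
gripper_force: 0.0
t 1.7 tcp [0.4324 0.1092 0.2404] yaw 0.2223 -> d [ 0.0102 -0.1421  0.1103] turn 0.0023 F [ 0.3011 -0.3183 -0.0728] op 0.999 0.0
```

```bash
python3 -m crank '[[0.003,-0.035,0.02,0,0],[0.006,-0.07,0.05,0,0],[0.009,-0.105,0.08,0,0],[0.01,-0.135,0.11,0,0],[0.01,-0.14,0.11,0,0],[0.01,-0.14,0.11,0,0]]'
python3 - <<'E'
from h import *
go([.411,.250,.03],.22)
a=snap('scene','s2.png')
for n,x in(('grip',(.425,.2535,.037)),('ring',(.505,.271,.03)),('cup',(.358,.2385,.034)),('tcp',arm.state()['tool_pos'])): print(n,w2p(a,x))
A=cv2.resize(a['img'][200:320,270:410][:,:,::-1],None,fx=4.8,fy=4.8,interpolation=cv2.INTER_CUBIC)
cv2.imwrite('pics/c2.png',A)
E
```

```text
t: 2.3
tool_pos: [0.4108, 0.2462, 0.1299]
tcp_rot: [0.001, 0.994, 0.112, -0.001]
contact_force: [-0.0, -0.3, 1.2]
opening: 1.003
gripper_force: 0.0
t 2.3 tcp [0.4108 0.2462 0.1299] yaw 0.2237 -> d [ 0.0013 -0.0037  0.0999] turn 0.0037 F [-0.0407 -0.3002  1.2242] op 1.003 0.0
grip [354.0926 275.368 ]
ring [360.8205 296.1742]
cup [348.6283 260.9811]
tcp [352.6486 250.9917]
```

View pics/c2.png

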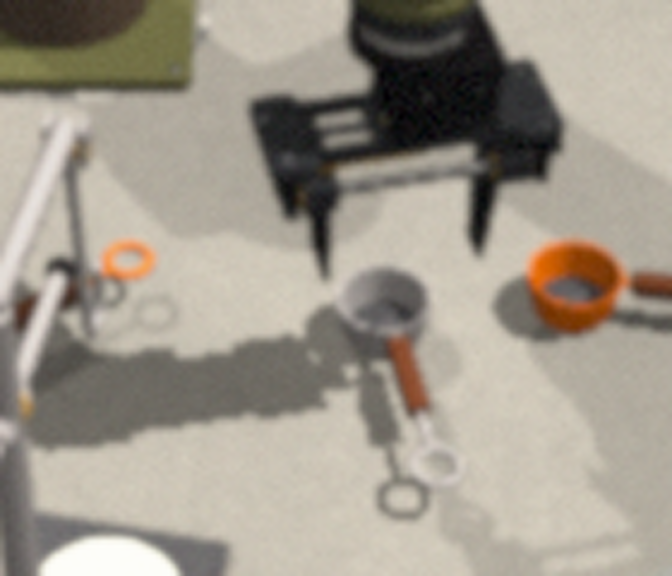

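The crop shows the open fingers above and behind the strainer: cup rim (384,300), handle (399,340)–(418,408), ring (438,464). All are within a few mm of the estimates, so I'll descend and grasp slightly cup-side of the handle's centre.

```bash
python3 -m crank '[[0.004,-0.004,0.03,0,0],[0.004,-0.004,0.06,0,0],[0.004,-0.004,0.09,0,0],[0.004,-0.004,0.11,0,0],[0.004,-0.004,0.11,0,0],[0.004,-0.004,0.11,0,120],[0.004,-0.004,0.11,0,200],[0.004,-0.004,0.11,0,255]]' 30
python3 -m crank '[[0,0,0,0,255],[0,0,0,0,255],[0,0,0,0,255],[0,0,0,0,255],[0,0,0,0,255],[0,0,0,0,255]]'
python3 - <<'E'
from h import *
go([.414,.2515,.019],.22)
E
```

```text
t: 3.15
tool_pos: [0.4162, 0.2513, 0.0228]
tcp_rot: [-0.001, 0.994, 0.11, 0.002]
contact_force: [-0.3, -0.1, 0.3]
opening: 0.806
gripper_force: 0.0
t: 3.75
tool_pos: [0.4145, 0.2508, 0.0206]
tcp_rot: [0.0, 0.994, 0.111, -0.0]
contact_force: [-0.3, -0.4, 0.5]
opening: 0.301
gripper_force: 0.0
t 3.75 tcp [0.4145 0.2508 0.0206] yaw 0.2219 -> d [-0.0003 -0.0008  0.0016] turn 0.0019 F [-0.3168 -0.4463  0.4528] op 0.301 0.0
```

```bash
python3 -m crank '[[0,0,0,0,255],[0,0,0,0,255],[0,0,0,0,255],[0,0,0,0,255],[0,0,0,0,255]]'
python3 -m crank '[[0,0,-0.01,0,255],[0,0,-0.03,0,255],[0,0,-0.07,0,255],[0,0,-0.11,0,255],[0,0,-0.15,0,255],[0,0,-0.19,0,255],[0,0,-0.19,0,255]]'
python3 - <<'E'
from h import *
s=arm.state();print(st(-230,0,0))
go(st(-.22,0,.27),-.204)
a=snap('scene','s3.png');b=snap('top','t3.png')
T=rot(s['tcp_rot']);g=s['tool_pos']-T[:,2]*.011
for n,o in(('eye',.111),('ring',.096),('cup',-.054)): print(n,g+T[:,0]*o,w2p(a,g+T[:,0]*o),w2p(b,g+T[:,0]*o))
u,v=w2p(a,g).astype(int)
A=cv2.resize(a['img'][v-65:v+95,u-70:u+70][:,:,::-1],None,fx=3.7,fy=3.7,interpolation=cv2.INTER_CUBIC);print(u-70,v-65)
cv2.imwrite('pics/c3.png',A)
E
```

```text
t: 4.25
tool_pos: [0.4146, 0.2508, 0.0206]
tcp_rot: [-0.0, 0.994, 0.111, -0.0]
contact_force: [-0.5, 0.4, -0.5]
opening: 0.169
gripper_force: 30.0
t: 4.95
tool_pos: [0.4179, 0.2523, 0.2187]
tcp_rot: [-0.002, 0.994, 0.111, 0.006]
contact_force: [0.6, 0.7, -1.1]
opening: 0.164
gripper_force: 30.0
[-224.5736   46.6392    0.    ]
t 4.95 tcp [0.4179 0.2523 0.2187] yaw 0.2218 -> d [-0.0669  0.1318 -0.0526] turn 0.4258 F [ 0.5985  0.694  -1.0939] op 0.164 30.0
eye [0.526  0.2766 0.2311] [366.8844 253.6718] [277.4134 231.668 ]
ring [0.5114 0.2733 0.2309] [365.3557 249.9998] [278.4364 236.0292]
cup [0.3651 0.2404 0.229 ] [351.3616 216.3851] [288.7866 280.1564]
286 162
```

View pics/c3.png

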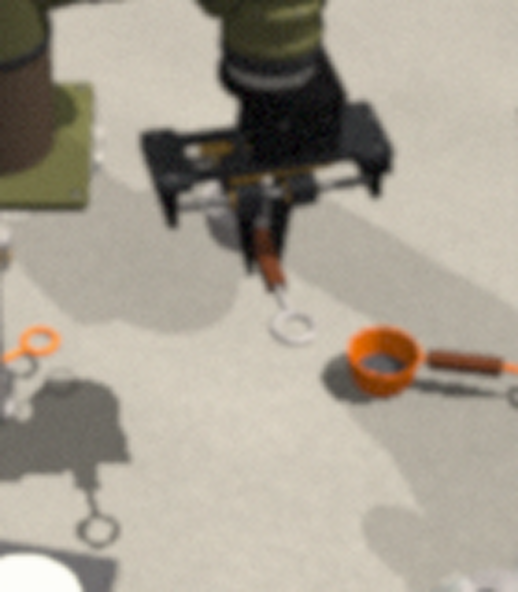

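The crop shows the strainer level in the gripper, with its ring centre at scene (364.9,249.6) against a predicted (365.4,250.0). The grasp offset is therefore right. Next is a pose in front of the hook, above its tip.

Run:
```python
from h import *
go(st(-.201,0,.274),-.204)
```

```text
t 5.05 tcp [0.415  0.2509 0.212 ] yaw 0.2218 -> d [-0.0469  0.139  -0.0622] turn 0.4258 F [-0.4213  0.619  -2.12  ] op 0.162 30.0
```

```bash
python3 -m crank '[[-0.01,0.01,-0.02,0.05,255],[-0.02,0.03,-0.04,0.12,255],[-0.03,0.06,-0.062,0.2,255],[-0.04,0.09,-0.062,0.3,255],[-0.045,0.115,-0.062,0.38,255],[-0.047,0.135,-0.062,0.426,255],[-0.047,0.139,-0.062,0.426,255],[-0.047,0.139,-0.062,0.426,255]]'
python3 -m crank '[[0,0,0,0,255],[0,0,0,0,255],[0,0,0,0,255]]'
python3 - <<'E'
from h import *
go(st(-.151,0,.274),-.204)
b=snap('top','t4.png')
s=arm.state();T=rot(s['tcp_rot']);g=s['tool_pos']-T[:,2]*.011
e=g+T[:,0]*.111;print('eye',e,w2p(b,e),'ring',w2p(b,g+T[:,0]*.096))
print('pivot px',w2p(b,PIV+[0,0,.02]),w2p(b,st(.12,0,.401)), 'hook tip@0',w2p(b,st(-.024,0,.2655)))
A=cv2.resize(b['img'][150:280,290:400][:,:,::-1],None,fx=4.6,fy=4.6,interpolation=cv2.INTER_CUBIC);cv2.imwrite('pics/c4.png',A)
# ring pixels depth
E
```

```text
t: 5.85
tool_pos: [0.3987, 0.1045, 0.2708]
tcp_rot: [0.0, 0.995, -0.102, -0.002]
contact_force: [0.2, -0.2, -1.3]
opening: 0.163
gripper_force: 30.0
t: 6.15
tool_pos: [0.3992, 0.1055, 0.2724]
tcp_rot: [0.0, 0.995, -0.101, -0.0]
contact_force: [-0.5, 0.0, -2.2]
opening: 0.166
gripper_force: 30.0
t 6.15 tcp [0.3992 0.1055 0.2724] yaw -0.2027 -> d [ 0.0505  0.0006 -0.0016] turn 0.0013 F [-0.4536  0.0423 -2.1984] op 0.166 30.0
eye [0.508  0.0831 0.2835] [336.3157 234.108 ] ring [335.468 238.683]
pivot px [343.3682 199.5418] [350.5878 160.8112] hook tip@0 [340.0091 214.9526]
```

View pics/c4.png

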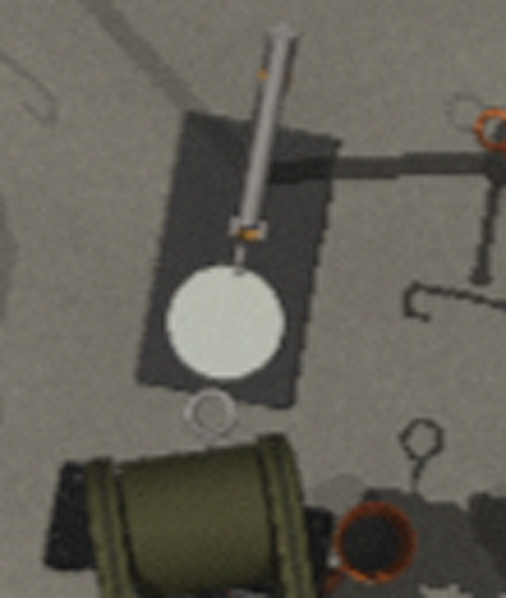

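The top crop shows the ring at crop (210,413), in line with the bar (281,40)–(248,228). The hook is swung back at (240,268). Lateral alignment is good to about 1 mm, and the ring is perhaps 2 mm nearer the robot than computed. I'll approach to just short of the swing range, then advance slowly.

```bash
python3 -m crank '[[0.01,0,-0.003,0,255],[0.025,0,-0.003,0,255],[0.04,0,-0.003,0,255],[0.05,0,-0.003,0,255],[0.055,0,-0.003,0,255],[0.057,0,-0.003,0,255]]'
python3 -m crank '[[0.001,0,0,0,255],[0.002,0,0,0,255],[0.003,0,0,0,255],[0.004,0,0,0,255],[0.005,0,0,0,255],[0.006,0,0,0,255],[0.007,0,0,0,255],[0.008,0,0,0,255]]'
python3 -m crank '[[0.001,0,0,0,255],[0.002,0,0,0,255],[0.003,0,0,0,255],[0.004,0,0,0,255],[0.005,0,0,0,255],[0.006,0,0,0,255],[0.007,0,0,0,255],[0.008,0,0,0,255]]'
python3 -m crank '[[0.001,0,0,0,255],[0.002,0,0,0,255],[0.003,0,0,0,255],[0.004,0,0,0,255],[0.005,0,0,0,255],[0.006,0,0,0,255],[0.007,0,0,0,255],[0.008,0,0,0,255]]'
python3 -m crank '[[0.001,0,0,0,255],[0.002,0,0,0,255],[0.003,0,0,0,255],[0.004,0,0,0,255],[0.005,0,0,0,255],[0.006,0,0,0,255],[0.007,0,0,0,255],[0.008,0,0,0,255]]'
python3 - <<'E'
from h import *
go(st(-.103,0,.2755),-.204)
print('eye stand x',(arm.state()['tool_pos']-PIV)@D+.111,(arm.state()['tool_pos']-PIV)@N)
F=[]
for i in range(6): snap('top'); F.append(arm.state()['contact_force']); 
F=np.array(F);print('F.D',F@D,(F@D).mean(),F@N)
E
```

```text
t: 6.8
tool_pos: [0.4556, 0.0932, 0.2756]
tcp_rot: [0.0, 0.995, -0.102, -0.0]
contact_force: [-0.5, 0.7, -1.1]
opening: 0.17
gripper_force: 30.0
t: 7.6
tool_pos: [0.463, 0.0917, 0.2757]
tcp_rot: [-0.0, 0.995, -0.102, 0.0]
contact_force: [0.9, -0.3, -2.5]
opening: 0.167
gripper_force: 30.0
t: 8.4
tool_pos: [0.4709, 0.09, 0.2757]
tcp_rot: [-0.0, 0.995, -0.102, 0.0]
contact_force: [0.4, -0.5, -0.9]
opening: 0.166
gripper_force: 30.0
t: 9.2
tool_pos: [0.4787, 0.0884, 0.2757]
tcp_rot: [-0.0, 0.995, -0.102, 0.0]
contact_force: [-0.4, 0.2, -1.7]
opening: 0.167
gripper_force: 30.0
t: 10.0
tool_pos: [0.4865, 0.0868, 0.2756]
tcp_rot: [-0.0, 0.995, -0.102, -0.0]
contact_force: [0.8, -0.4, -1.1]
opening: 0.166
gripper_force: 30.0
t 10.0 tcp [0.4865 0.0868 0.2756] yaw -0.2042 -> d [ 0.0092 -0.0001  0.0001] turn -0.0002 F [ 0.8449 -0.4144 -1.116 ] op 0.166 30.0
eye stand x -0.0011642243604124969 -0.00011845903758102988
F.D [ 0.4474 -0.6531 -0.5053  0.4708  0.3296 -0.2982] -0.03479702553860567 [-0.3259 -0.8785 -0.3657 -0.4235  0.1525  0.3157]
```

```bash
python3 -m crank '[[0.001,0,0,0,255],[0.002,0,0,0,255],[0.003,0,0,0,255],[0.004,0,0,0,255],[0.005,0,0,0,255],[0.006,0,0,0,255],[0.007,0,0,0,255],[0.008,0,0,0,255]]'
cat > q.py <<'E'
from h import *
import sys
F=[];I=[]
for i in range(8): s=snap('scene',sys.argv[1] if i==7 else None); F.append(arm.state()['contact_force']); I.append(s['img'])
F=np.array(F);s=arm.state()
r=(s['tool_pos']-PIV);print('t',s['t'],'eye x,y,z',r@D+.111,r@N,s['tool_pos'][2]+.011,'F.D mean',(F@D).mean(),'F.z',F[:,2].mean())
# motion across frames in hook area
p=w2p(dict(np.load('pics/s1.npz')),PIV).astype(int);J=np.array([i[p[1]-5:p[1]+55,p[0]-25:p[0]+30] for i in I],float).mean(-1)
print('motion max/mean std',J.std(0).max(),J.std(0).mean(), (J.std(0)>8).sum())
E
python3 q.py s5.png
```

```text
t: 11.1
tool_pos: [0.4944, 0.0852, 0.2756]
tcp_rot: [-0.0, 0.995, -0.102, -0.0]
contact_force: [-0.1, 0.7, -1.3]
opening: 0.167
gripper_force: 30.0
t 11.5 eye x,y,z 0.006760203792949504 -0.00014005177642581815 0.28664132174208373 F.D mean -0.16736662763084026 F.z -1.5555344206407566
motion max/mean std 5.786568499551353 1.3566564829061658 0
```

```bash
python3 -m crank '[[0.0005,0,0,0,255],[0.001,0,0,0,255],[0.0015,0,0,0,255],[0.002,0,0,0,255],[0.0025,0,0,0,255],[0.003,0,0,0,255]]' >/dev/null; python3 q.py s6.png
python3 -m crank '[[0.0005,0,0,0,255],[0.001,0,0,0,255],[0.0015,0,0,0,255],[0.002,0,0,0,255]]' | grep force; python3 q.py s6.png
```

```text
t 12.5 eye x,y,z 0.009808149556538567 -0.0001534364541914343 0.28666025279739354 F.D mean -0.030266190247695952 F.z -1.2649001791872894
motion max/mean std 6.404750840847233 1.3328822343832814 0
contact_force: [0.1, -0.2, -2.0]
gripper_force: 30.0
t 13.3 eye x,y,z 0.01179127911651133 -0.00012872964458545202 0.2866548177009885 F.D mean -0.22268668207270273 F.z -1.8857283668520672
motion max/mean std 6.383028713358225 1.346681710077977 0
```

```bash
for i in 1 2; do python3 -m crank '[[0.0005,0,0,0,255],[0.001,0,0,0,255],[0.0015,0,0,0,255]]' | grep contact; python3 q.py s7.png; done
```

```text
contact_force: [0.1, -0.2, -1.8]
t 14.0 eye x,y,z 0.01328416643731449 -0.0001362315436041553 0.28666396183319587 F.D mean -0.4259870882750528 F.z -1.2934954243431207
motion max/mean std 6.615952942194596 1.331713321024628 0
contact_force: [0.2, -0.7, -1.8]
t 14.7 eye x,y,z 0.01477235151613808 -0.00013002765258823823 0.28663995521242536 F.D mean -0.3512431655129695 F.z -1.3118757175923825
motion max/mean std 6.859199013814303 1.343952184985926 0
```

Run:
```python
from h import *
a=dict(np.load('pics/s7.npz'));p=w2p(a,PIV);print(p, w2p(a,st(.0148,0,.2867)))
x0,y0=int(p[0])-50,int(p[1])-20
print(x0,y0);cv2.imwrite('pics/c7.png',cv2.resize(a['img'][y0:y0+85,x0:x0+110][:,:,::-1],None,fx=7,fy=7,interpolation=cv2.INTER_CUBIC))
```

```text
[283.7884 229.7036] [284.5324 261.2844]
233 209
```

View pics/c7.png

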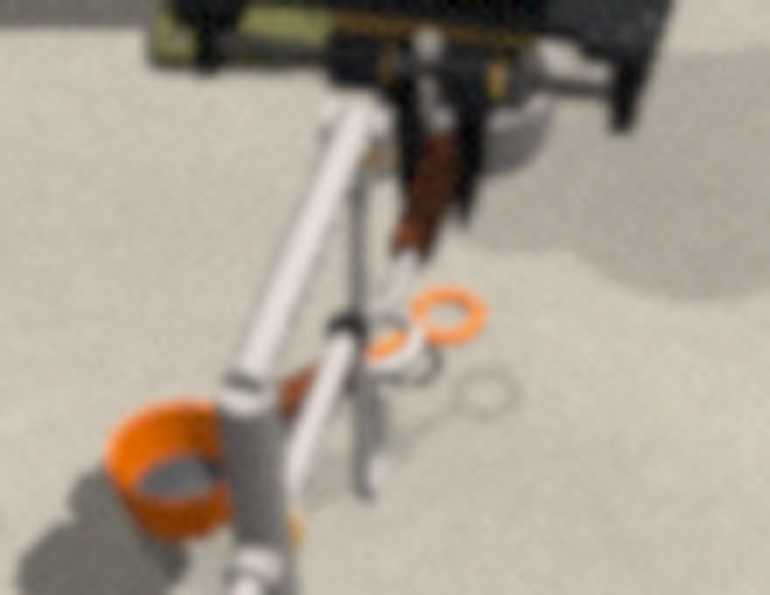

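Run:
```python
from h import *
a=dict(np.load('pics/s7.npz'))
c=lambda p:((w2p(a,p)+.5-[233,209])*7-.5).round(0)
for x in(.0178,.0148,-.0002,-.0152,-.029,-.063,-.096): print(x,c(st(x,0,.2867)))
print('ring sides',c(st(-.0002,.015,.2867)),c(st(-.0002,-.015,.2867)))
print('shank',[c(st(z*np.tan(.22),0,.38-z)) for z in(0,.06,.095,.14)],'tip',c(st(-.024*.976+.1145*.218,0,.38-.1145*.976-.024*.218)),'buffer',c(st(.02,0,.32)),'bar',c(st(0,0,.394)),c(st(.13,0,.394)))
```

```text
0.0178 [361. 375.]
0.0148 [364. 369.]
-0.0002 [375. 340.]
-0.0152 [386. 312.]
-0.029 [395. 287.]
-0.063 [419. 226.]
-0.096 [441. 169.]
ring sides [415. 346.] [335. 334.]
shank [array([359., 148.]), array([359., 300.]), array([359., 385.]), array([360., 490.])] tip [377. 389.] buffer [354. 313.] bar [356. 117.] [245. 383.]
```

The crop shows the ring in line, with its right side at (415,346) as predicted. Its left side is hidden behind the rod and buffer (345,325), and the shank runs along x=358 from y=150 to 490. The hook rests on the ring and the force doesn't show the buffer yet, so I'll continue.

```bash
for i in 1 2 3; do python3 -m crank '[[0.0005,0,0,0,255],[0.001,0,0,0,255]]' | grep contact; python3 q.py s8.png; done
```

```text
contact_force: [0.2, -0.7, -2.2]
t 15.3 eye x,y,z 0.01580130139054474 -0.0001334913887668654 0.28664897292776575 F.D mean -0.5642757256979686 F.z -1.5116837579700404
motion max/mean std 7.6001416287973065 1.3650132585372619 0
contact_force: [-1.4, 0.1, -1.5]
t 15.9 eye x,y,z 0.016776170294676707 -0.00012233575044584555 0.28664550584932674 F.D mean -0.2802306539299296 F.z -1.2737711899922874
motion max/mean std 6.525590650150631 1.3375701017029369 0
contact_force: [0.1, 0.2, -1.4]
t 16.5 eye x,y,z 0.01777340327987595 -0.00013677715455611902 0.28664372988847625 F.D mean -0.502652580218087 F.z -1.39649237831274
motion max/mean std 5.955856128401877 1.3512737390606218 0
```

```bash
for i in 1 2 3 4; do python3 -m crank '[[0.0005,0,0,0,255],[0.001,0,0,0,255]]' | grep contact; python3 q.py s8.png|head -1; done
```

```text
contact_force: [0.3, -0.7, -1.1]
t 17.1 eye x,y,z 0.01879677649186752 -0.0001256672485939539 0.2866782235412207 F.D mean -0.37344960880629396 F.z -1.345155558872528
contact_force: [-0.4, -0.6, -1.1]
t 17.7 eye x,y,z 0.01977584298008639 -0.00013432753871269604 0.2866205393100427 F.D mean -0.40267575079937024 F.z -1.4342755658452868
contact_force: [0.3, -0.1, -1.1]
t 18.3 eye x,y,z 0.020795292417598102 -0.0001372188827515157 0.2866680020575309 F.D mean -0.29158776511356654 F.z -1.2577016264201197
contact_force: [-0.7, -0.8, -1.4]
t 18.9 eye x,y,z 0.0217960663775678 -0.00014156302880864724 0.286649318960056 F.D mean -0.2975015488888335 F.z -1.6915000683671124
```

```bash
for i in 1 2; do python3 -m crank '[[0.0005,0,0,0,255],[0.001,0,0,0,255]]' | grep contact; python3 q.py s9.png|head -1; done
python3 - <<'E'
from h import *
from scipy.optimize import minimize_scalar
# shank columns/bend position: compare bottom of hook in frames s7 and s9
for n in('s7','s9'):
    a=dict(np.load(f'pics/{n}.npz'));
    for z in (.10,.12,.14,.15):
        pass
A=[np.load(f'pics/{n}.npz')['img'][209:294,233:343][:,:,::-1] for n in('s7','s9')]
cv2.imwrite('pics/c9.png',np.hstack([cv2.resize(i[15:75,20:75],None,fx=7,fy=9,interpolation=cv2.INTER_CUBIC) for i in A]))
E
```

```text
contact_force: [-1.4, 0.4, -1.3]
t 19.5 eye x,y,z 0.022771929111102276 -0.00014645240750863625 0.28661645150069875 F.D mean -0.7361274355750071 F.z -1.1760980827981298
contact_force: [-3.5, 0.1, -0.9]
t 20.1 eye x,y,z 0.02357134167290513 -0.00017683619771338005 0.28639904623830686 F.D mean -2.5988643027542557 F.z -1.8873629765125672
```

View pics/c9.png

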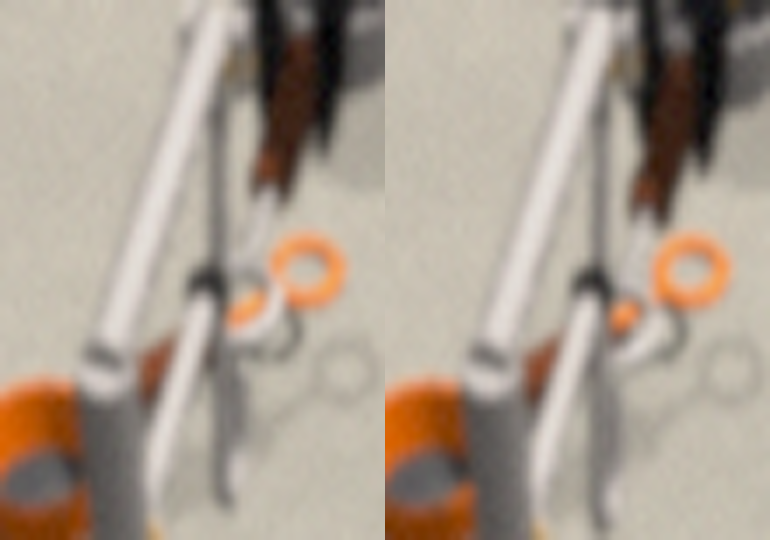

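The two frames show the hook leaned further back, its bend moving from y≈505 to y≈528, with the shank on the buffer at about 0.29 rad. The buffer reaction is 2.6 N and rises at about 1.9 N per mm, and the hook is still. I'll ease off to about 2 N and slide down along the leaning shank, at a slope of about 0.293.

```bash
python3 -m crank '[[-0.0003,0,0,0,255],[-0.0003,0,0,0,255],[0.0001,0,0.0015,0,255],[0.0006,0,0.003,0,255],[0.001,0,0.0045,0,255],[0.0015,0,0.006,0,255],[0.0019,0,0.0075,0,255],[0.0023,0,0.009,0,255]]' | grep contact; python3 q.py s10.png
python3 -m crank '[[0.0004,0,0.0015,0,255],[0.0009,0,0.003,0,255],[0.0013,0,0.0045,0,255],[0.0018,0,0.006,0,255],[0.0022,0,0.0075,0,255],[0.0026,0,0.009,0,255]]' | grep contact; python3 q.py s10.png|head -1
```

```text
contact_force: [-5.1, 0.4, -1.3]
t 21.3 eye x,y,z 0.026070985836700228 -0.00016741996287576028 0.2774094926739175 F.D mean -2.2634541852003145 F.z -2.5197722137931176
motion max/mean std 8.247790108063292 1.4467394715974358 1
contact_force: [-5.2, 0.5, -0.6]
t 22.3 eye x,y,z 0.028694615311909616 -0.00016357395969342908 0.26842805987929064 F.D mean -2.735487393533882 F.z -2.676952300781499
```

```bash
python3 -m crank '[[0.0001,0,0.0015,0,255],[0.0004,0,0.003,0,255],[0.0008,0,0.0045,0,255],[0.0012,0,0.006,0,255],[0.0016,0,0.0075,0,255],[0.002,0,0.009,0,255]]' | grep contact; python3 q.py s11.png
python3 -m crank '[[0.0004,0,0.0015,0,255],[0.0008,0,0.003,0,255],[0.0012,0,0.0045,0,255],[0.0016,0,0.006,0,255],[0.002,0,0.0075,0,255],[0.0024,0,0.009,0,255]]' | grep contact; python3 q.py s12.png
```

```text
contact_force: [-3.0, 0.2, -0.4]
t 23.3 eye x,y,z 0.030733111592234075 -0.00015909788785327741 0.25951701805556043 F.D mean -1.6814680564007483 F.z -1.8598366835147995
motion max/mean std 6.95109403859086 1.580874383239485 0
contact_force: [-2.1, 0.4, -0.9]
t 24.3 eye x,y,z 0.03309541330655501 -0.00014988021740039263 0.25053863822604827 F.D mean -1.1678775176226717 F.z -1.9108887999119863
motion max/mean std 7.538327990270049 1.6388739200243805 0
```

```bash
python3 -m crank '[[0.0004,0,0.0015,0,255],[0.0008,0,0.003,0,255],[0.0012,0,0.0045,0,255],[0.0016,0,0.006,0,255]]' | grep contact; python3 q.py s13.png
python3 - <<'E'
from h import *
A=np.load('pics/s13.npz');c=lambda p:((w2p(A,p)+.5-[253,224])*[7,9]-.5).round(0)
t=.285;hk=lambda x,z:st((x*np.cos(t)-z*np.sin(t))/1e3,0,.38+(z*np.cos(t)+x*np.sin(t))/1e3)
print('eye',c(st(.0346-.002,0,.2445)),'ring',c(st(.0176,0,.2445)),'tip',c(hk(-24,-114.5)),'bend',c(hk(-12,-152)),'sh',c(hk(0,-60)))
i=cv2.resize(A['img'][224:294,253:323][:,:,::-1],None,fx=7,fy=9,interpolation=cv2.INTER_CUBIC)[:600]
B=snap('top','t13.png');d=lambda p:((w2p(B,p)+.5-[320,190])*9-.5).round(0)
print('top eye',d(st(.0326,0,.2445)),'ring',d(st(.0176,0,.2445)),'tip',d(hk(-24,-114.5)))
j=cv2.resize(B['img'][190:255,320:353][:,:,::-1],None,fx=9,fy=9,interpolation=cv2.INTER_CUBIC);j=np.pad(j,((0,600-len(j)),(0,0),(0,0)))
cv2.imwrite('pics/c13.png',np.hstack([i,j]))
E
```

```text
contact_force: [-1.9, 0.5, 0.3]
t 25.1 eye x,y,z 0.03462734905009769 -0.0001497855821898323 0.2445333830842391 F.D mean -1.8535064865786315 F.z -1.373926249273576
motion max/mean std 7.455423082115014 1.622589774534202 0
eye [218. 488.] ring [229. 450.] tip [232. 384.] bend [221. 517.] sh [216. 253.]
top eye [209.  89.] ring [202. 129.] tip [200. 141.]
```

View pics/c13.png

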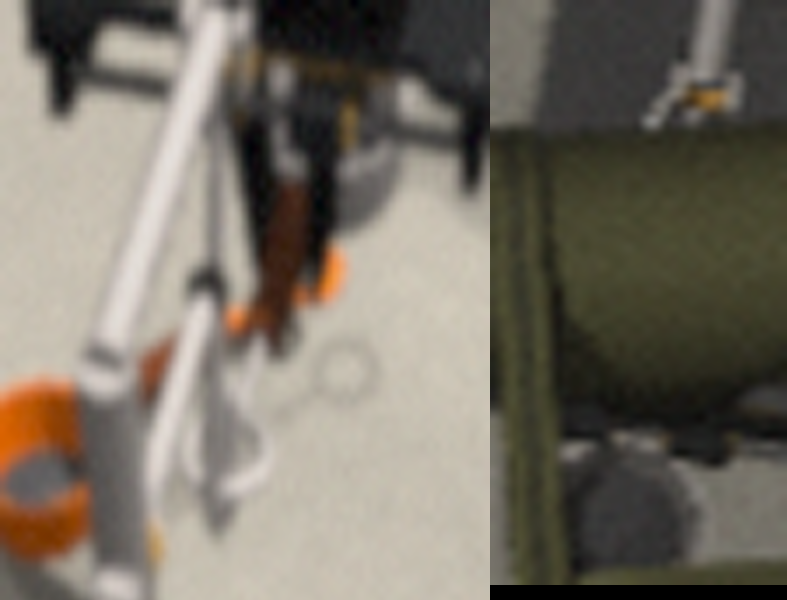

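The left view shows the ring around the shank: front (225,488), sides (195,460) and (265,450), with the bend below at (215,525). It has passed the tip with no upward push. The right view is filled by the wrist, so I'll check how close it is to the bar before the final drop.

Run:
```python
from h import *
B=dict(np.load('pics/t13.npz'))
for u in(335,343,350):
  for v in(203,205,207,210,216):
    p=p2w(B,u,v);r=p-PIV;print(u,v,'stand x,y,z',r@D,r@N,p[2])
```

```text
335 203 stand x,y,z 0.061905067210270635 0.024628762212023196 0.014134205591905813
335 205 stand x,y,z -0.047982531896094555 0.020738067580823805 0.5399177203923644
335 207 stand x,y,z -0.054366094471972416 0.019737011893554646 0.5457061154369145
335 210 stand x,y,z -0.06381359202182961 0.018255815992796444 0.5542836112956677
335 216 stand x,y,z -0.0799811853212062 0.015366444429661922 0.5576366040435659
343 203 stand x,y,z 0.02287131258924381 -0.0028183072459886833 0.2352266821785589
343 205 stand x,y,z -0.044581491034444025 -2.680605690045905e-05 0.5425739346872016
343 207 stand x,y,z -0.05082686687071807 -0.0009220889324557096 0.5476000806237085
343 210 stand x,y,z -0.06049986667801455 -0.002215026429457926 0.5572876040490753
343 216 stand x,y,z -0.07595555445946899 -0.005073705770548258 0.5566659271824892
350 203 stand x,y,z -0.03360049821651631 -0.01753375994472836 0.5315009015660634
350 205 stand x,y,z -0.042399503780975234 -0.0180050471742043 0.5487784605407475
350 207 stand x,y,z -0.048888888308183234 -0.01876891411529651 0.5551083230820582
350 210 stand x,y,z -0.05676497599369149 -0.020174737917560706 0.5554163702485924
350 216 stand x,y,z -0.07319624715813923 -0.022839997712567256 0.560181218328466
```

The wrist front is at x≈-35 mm, clear of the bar as long as I move straight down from here. Now the ring goes round into the bend.

```bash
python3 -m crank '[[0.0003,0,0.001,0,255],[0.0003,0,0.002,0,255],[0,0,0.003,0,255],[-0.0005,0,0.004,0,255],[-0.0012,0,0.005,0,255],[-0.002,0,0.006,0,255],[-0.003,0,0.0068,0,255],[-0.004,0,0.0075,0,255]]' | grep contact; python3 q.py s14.png
```

```text
contact_force: [-0.3, -0.4, 0.9]
t 26.35 eye x,y,z 0.03081792081211346 -0.00010952736105963173 0.23728622570117766 F.D mean -0.8787662932994578 F.z 0.6283774980038801
motion max/mean std 6.721519132193588 1.6308559442824715 0
```

The bend now carries the ring (Fz up by 2 N) and the hook is still leaning. I'll ease the grip and lower the handle so the strainer turns down about the bend before release.

```bash
python3 -m crank '[[0,0,0,0,255],[0,0,0.002,0,255],[0,0,0.005,0,255],[0,0,0.008,0,255],[0,0,0.012,0,255]]' 12; python3 q.py s15.png
python3 -m crank '[[0,0,0.004,0,255],[0,0,0.008,0,255],[0,0,0.012,0,255],[0,0,0.016,0,255],[0,0,0.02,0,255],[0,0,0.024,0,255]]' | grep contact; python3 q.py s16.png
```

```text
t: 26.85
tool_pos: [0.5176, 0.0804, 0.2137]
tcp_rot: [-0.0, 0.995, -0.102, -0.0]
contact_force: [-0.6, -0.3, -0.3]
opening: 0.167
gripper_force: 12.0
t 27.25 eye x,y,z 0.030768671953363025 -0.00011345767278354846 0.22531151877062194 F.D mean -0.340931144422901 F.z -1.2892707192998705
motion max/mean std 12.143742673126402 2.1856387450762664 22
contact_force: [0.0, -0.2, -0.6]
t 28.25 eye x,y,z 0.030809824727158416 -0.00010302331974912718 0.20137317161827967 F.D mean -0.27342639077945674 F.z -1.577505899411225
motion max/mean std 11.110243021644488 2.2452111209008905 15
```

```bash
cat > pitch.py <<'E'
from h import *
import sys
def pitch(n):
    a=dict(np.load(f'pics/{n}.npz'));f=240/np.tan(np.radians(float(a['vfov']))/2)
    v,u=np.mgrid[:480,:640];z=a['range_z'];P=np.stack([(u-a['cx'])/f*z,-(v-a['cy'])/f*z,-z],-1)@att(a).T+a['xyz']
    r=P-PIV;x=r@D;y=r@N;h=P[...,2];i=a['img'].astype(int)
    br=(i[...,0]>i[...,2]*1.6)&(i[...,0]<170)
    m=(np.abs(y)<.02)&(x<.07)&(x>-.16)&(h>.04)&(h<.36)
    q=m&br
    print(n,'handle n',q.sum(),'x,z:',np.c_[x[q],h[q]][np.argsort(x[q])][::max(1,q.sum()//8)].tolist() if q.sum() else '')
    if q.sum()>5: k=np.polyfit(x[q],h[q],1);print('pitch deg',np.degrees(np.arctan(k[0])),'at grasp',k)
for n in sys.argv[1:]: pitch(n)
E
python3 pitch.py s13 s14 s15 s16 | cut -c1-420
```

```text
s13 handle n 121 x,z: [[-0.1462533232162552, 0.21948776908179546], [-0.07395784630126098, 0.31324191654517497], [-0.06814030451817087, 0.25054580906333124], [-0.06524226044162984, 0.2464386673364275], [-0.059746047948497825, 0.24985558326243396], [-0.053579764163693026, 0.2533217268674973], [-0.04778617411862995, 0.24846163154484802], [-0.03526678900095743, 0.24891059080416456], [-0.024847511102139123, 0.252233098755
pitch deg 7.833745450250359 at grasp [0.1376 0.2666]
s14 handle n 124 x,z: [[-0.09015338798653426, 0.24231004058931094], [-0.0754912329869241, 0.24376256862682077], [-0.0717381567344327, 0.2453739104626711], [-0.06902462782485648, 0.24105653693849682], [-0.06224109316192659, 0.24299282505159936], [-0.058137596655100515, 0.3248302278454894], [-0.05340109678829438, 0.2465084108290293], [-0.04021130119015431, 0.24377581323011122], [-0.03269436591229036, 0.2451517451871359
pitch deg 11.27722295347763 at grasp [0.1994 0.2668]
s15 handle n 122 x,z: [[-0.09373066494377223, 0.2272597145591323], [-0.07867355910275829, 0.23133213690640686], [-0.0698265883232656, 0.24515736153883738], [-0.06778995518850926, 0.2308276811969071], [-0.061898097120135664, 0.35466162989336125], [-0.05782039098551694, 0.35355529632340765], [-0.050224326515950615, 0.23240030126918743], [-0.04200654148004039, 0.23483642456332388], [-0.03273764330654197, 0.2374901912081
pitch deg 9.448713165359868 at grasp [0.1664 0.2611]
s16 handle n 90 x,z: [[-0.08556728741473442, 0.25970994211804377], [-0.07235850771326972, 0.20821201605296158], [-0.06926595935920338, 0.21418871691333008], [-0.06437506440861743, 0.21102558631541124], [-0.061393568371481314, 0.28727796168381114], [-0.058324938157640255, 0.28401951447484974], [-0.05490937432717054, 0.21977093151954763], [-0.04703556220640541, 0.21909817333397674], [-0.03317396080349551, 0.22277684863
pitch deg 22.877412787736436 at grasp [0.422  0.2646]
```

The handle pitch reads about 0°, 0°, 8° and 20°, which is the expected rotation about the bend with very little force. I'll continue down.

```bash
python3 -m crank '[[0,0,0.004,0,255],[0,0,0.008,0,255],[0,0,0.012,0,255],[0,0,0.016,0,255],[0,0,0.02,0,255],[0,0,0.024,0,255],[0,0,0.027,0,255]]' | grep contact
python3 -m crank '[[0,0,0.004,0,255],[0,0,0.008,0,255],[0,0,0.012,0,255],[0,0,0.016,0,255],[0,0,0.02,0,255],[0,0,0.023,0,255],[0,0,0.025,0,255],[0,0,0.025,0,255]]' | grep contact; python3 q.py s17.png; python3 pitch.py s17 | cut -c1-600
```

```text
contact_force: [-0.5, 0.3, -0.4]
contact_force: [0.2, 0.1, 0.3]
t 30.15 eye x,y,z 0.030571030863593293 -0.00016317714601959965 0.14905437418302306 F.D mean 0.10526733799824302 F.z -0.7212413096585951
motion max/mean std 6.798181946504357 1.8871682466185973 0
s17 handle n 49 x,z: [[-0.08755331369166623, 0.20436724604046308], [-0.06740280869810586, 0.15580209890683172], [-0.06203214511987812, 0.16587008204957288], [-0.0593073045443429, 0.23183244236978884], [-0.05703085741148391, 0.2546997019786693], [-0.05508971043642604, 0.27359646211401234], [-0.052849218113295814, 0.17472330847909745], [-0.046467877454946196, 0.35868686443988085], [-0.04088687021359996, 0.35810427741290773]]
pitch deg 74.01566948842033 at grasp [3.491  0.4312]
```

```bash
python3 -m crank '[[0,0,0,0,0],[0,0,0,0,0],[0,0,0,0,0],[-0.02,0,0,0,0],[-0.06,0,0,0,0],[-0.11,0,0,0,0],[-0.14,0,0,0,0],[-0.15,0,0,0,0]]'
python3 -m crank '[[0,0,0,0,0],[0,0,0,0,0],[0,0,0,0,0],[0,0,0,0,0],[0,0,0,0,0],[0,0,0,0,0],[0,0,0,0,0],[0,0,0,0,0]]'|grep -E 't:|contact'
cat > sw.py <<'E'
from h import *
b=np.load('pics/t1.npz')
f=None
for k in range(12):
    a=snap('scene','sw%d.png'%k);f=240/np.tan(np.radians(float(a['vfov']))/2)
    v,u=np.mgrid[:480,:640];z=a['range_z'];P=np.stack([(u-a['cx'])/f*z,-(v-a['cy'])/f*z,-z],-1)@att(a).T+a['xyz']
    r=P-PIV;x=r@D;y=r@N;h=P[...,2];m=(np.abs(y)<.05)&(x<.11)&(x>-.2)&(h>.03)&(h<.22)&(h<.34)
    i=a['img'].astype(int);br=m&(i[...,0]>i[...,2]*1.6)&(i[...,0]<170)
    lo=m&(h<.10)
    print(round(arm.state()['t'],2),m.sum(),'low mean x,y,h',x[lo].mean(),y[lo].mean(),h[lo].min(),lo.sum(),'brown',br.sum(),x[br].mean(),h[br].mean())
E
python3 sw.py
```

```text
t: 30.95
tool_pos: [0.3687, 0.1111, 0.1377]
tcp_rot: [-0.0, 0.995, -0.101, -0.0]
contact_force: [-0.3, -0.4, 0.6]
opening: 0.783
gripper_force: 0.0
t: 31.75
tcp_rot: [0.0, 0.995, -0.102, -0.0]
contact_force: [-0.3, -1.0, 0.1]
31.8 559 low mean x,y,h 0.054419177965824066 0.006580378245943575 0.04937186838117613 282 brown 72 0.029464563447071476 0.14801046466155096
31.85 561 low mean x,y,h 0.03898765194250474 0.0026761609737961795 0.04641172310858366 347 brown 67 0.02042620144130463 0.14829297652842
31.9 545 low mean x,y,h 0.020693019928001415 0.0011634007330283136 0.04351403060689374 359 brown 58 0.010023785366743197 0.1491698762574036Traceback (most recent call last):
  File "sw.py", line 5, in <module>
    a=snap('scene','sw%d.png'%k);f=240/np.tan(np.radians(float(a['vfov']))/2)
  File "h.py", line 5, in snap
    s=arm.snapshot(n)
ValueError: 200 camera calls are used up
```

The camera calls are used up, but the last frames show the strainer hanging from the hook with its cup low (47 mm up), handle at 148 mm and centred in y, swinging mildly. I'll back the gripper well away and let the swing die down.

```bash
python3 -m crank '[[0,0,-0.03,0,0],[0,0,-0.07,0,0],[0,0,-0.11,0,0],[0,0,-0.15,0,0],[0,0,-0.15,0,0],[0,0,-0.15,0,0]]' | grep -E 't:|tool_pos'
for i in $(seq 38); do python3 -m crank '[[0,0,0,0,0],[0,0,0,0,0],[0,0,0,0,0],[0,0,0,0,0],[0,0,0,0,0],[0,0,0,0,0],[0,0,0,0,0],[0,0,0,0,0]]' > o.txt; done; cat o.txt
```

```text
t: 32.5
tool_pos: [0.3712, 0.1108, 0.2892]
tcp_rot: [-0.0, 0.995, -0.102, 0.001]
t: 62.9
tool_pos: [0.3708, 0.1107, 0.2882]
tcp_rot: [-0.0, 0.995, -0.102, -0.0]
contact_force: [0.3, 1.2, -0.2]
opening: 0.998
gripper_force: 0.0
```

```bash
for i in 1 2 3 4 5 6; do python3 -m crank '[[0,0,0,0,0],[0,0,0,0,0],[0,0,0,0,0],[0,0,0,0,0],[0,0,0,0,0],[0,0,0,0,0],[0,0,0,0,0],[0,0,0,0,0]]' > o.txt; done; head -1 o.txt; python3 -c "
from rig import arm
print(arm.close_job())"
```

```text
t: 67.7
the job is handed in; nothing more can be done
None
```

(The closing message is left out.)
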